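Complete the sample sets from a pile of cream tins

ROBOT

A 7-joint arm with a two-finger parallel gripper is mounted at the origin on the work surface. World frame = base frame: x ahead of the robot, y to its left, z up, the work surface at z = 0. Lengths are in m, angles in rad, forces in N, time in s.
With the tool pointing down it reaches from about 0.425 to 0.875 m from the base axis. Payload 4.7 kg.
Tool frame: the origin (TCP) lies at the very end of the fingers, on their centre line; the grasp point (between the pads) lies 19 mm behind it; z points along the fingers, y is the line along which they close (so a half turn about z gives the same grasp; the last joint's range is limited). The gripper opens to 87 mm and grips with 3 to 60 N. Pads are 19 mm wide; open, the fingers measure 117 mm over their backs; the gripper's body (75 mm by 190 mm) begins 51 mm behind the grasp point.
Start: joints at [-1.099, 0.321, -0.07, 1.45, 0.023, 1.371, -0.057], TCP at [0.287, 0.583, 0.223] pointing down, gripper open.
Joint ranges: [-2.86, 2.86], [-0.3, 2.09], [-1.38, 1.24], [0.06, 2.45], [-1.56, 4.7], [0.09, 2.05], [-2.69, 2.69]. Speed limits (rad/s): [2.57, 2.57, 3.14, 3.14, 3.14, 3.14, 3.14].

INTERFACE

Orientations are given as a rotation vector (axis times angle).
In Python, from bench import ctrl gives the robot as it stands.
- The arm moves only by the shell command python3 -m jog 'ROWS' [FORCE]. ROWS is JSON, a list that holds one entry, the list of rows, each a list of 7 numbers: the shift along the tool's x, y, z in mm, then the turn, a rotation vector about the tool's x, y, z in degrees, then the finger opening in mm, from 0 to 87. A call has 1 to 10 rows; each row is the pose to reach, as a shift and turn from the pose commanded when the call began, along the tool's axes at that moment; what a row does not reach only later rows make up. A row lasts 1/10 s, in which the tool goes at most 50 mm and 8.59 degrees, less where a joint would pass 70% of its speed; a pose out of reach is approached as far as the arm can. A call with a gripper value outside its range is refused whole. The fingers move at their own pace and stop on an object; FORCE is the grip in N (left out, the last holds). Time passes only in rows, so rows that repeat a pose let the fingers close. It gives the time, the measured TCP pose, the force, the opening and the grip force at its end, in the units of the state.
- ctrl.get_state(): the state, without advancing time (a new reading comes with each control period).
- ctrl.get_image(name): name is "side" or "top" or "wrist"; returns a dict with "image" (480x640x3 uint8, red, green, blue), "depth" (480x640 float32, m along the optical axis (not along the pixel's ray), 0 where there is no reading), "fov_y" (degrees; the focal length in pixels is half the picture's height over the tangent of half this angle, whatever the lens; pixels are square), "cx", "cy" (the principal point, pixels), "k1" (the pictures are not rectified: a ray, as slopes to the right and down, at radius r is drawn at 1 + k1 r^2 times it, then the intrinsics apply), "rvec" (rotation vector, rad) and "tvec" (3), from world to camera coordinates, as OpenCV has them. Camera axes: x right, y down, z forward; pixel columns grow to the right and rows downward; lengths in m; the calibration is good to about 2 mm. A picture is of the moment at which its call begins.
- ctrl.close_job(): hands the job in; it is judged then, once.
The state is a dict: "time": time; "joint_positions": joint angles; "qd": joint speeds; "joint_torque": joint torques, N m; "position": TCP position; "tool_rot": TCP orientation; "ft_force": force on the tool from outside, world axes, zero at the start; "torque": the same for the moment, N m; "grip_width": opening from 0.0 (shut) to 1.0 (fully open); "grip_force": force on a finger pad.
Only numpy, scipy, OpenCV 4.12 (cv2) and the standard library are available. Lean on these libraries where they do the work, as an engineer would, in place of code of your own. Each camera call takes 0.05 s, during which the arm holds its last target. There are 200 camera calls.

TASK

Make up the three sample sets: stand each tin with a coloured lid, flat and upright, on the empty circle of the tray whose dropper bottle has a cap of the same colour, centred in the circle. Take the pink tin off the top of the pile first, lifting it clear without dragging the tins beneath, and set every tin down rather than dropping it. Leave the tin with the plain metal lid, the cream jar, the oil bottle and the beaker where they are.

Things in the scene. Friction and masses are not known exactly. Their poses are not given: they have to be found in the camera images.
- tin_pink: flat round cosmetic tin, 60 mm diameter, 22 mm tall, about 60 g, bare aluminium body, pink lid; at the start it lies level on top of two neighbouring tins of the row, bridging them, its underside 25 mm above the bench. Origin at the centre of its underside, z up through the lid
- tin_green: flat round cosmetic tin, 60 mm diameter, 22 mm tall, about 60 g, bare aluminium body, green lid; one of three tins that stand side by side in a row on a fixed black rubber mat (3 mm thick), about 66 mm between centres, edges about 6 mm apart, in any order. Origin at the centre of its underside, z up through the lid
- tin_blue: flat round cosmetic tin, 60 mm diameter, 22 mm tall, about 60 g, bare aluminium body, blue lid; one of three tins that stand side by side in a row on a fixed black rubber mat (3 mm thick), about 66 mm between centres, edges about 6 mm apart, in any order. Origin at the centre of its underside, z up through the lid
- tin_plain: flat round cosmetic tin, 60 mm diameter, 22 mm tall, about 60 g, bare aluminium body, plain aluminium lid; one of three tins that stand side by side in a row on a fixed black rubber mat (3 mm thick), about 66 mm between centres, edges about 6 mm apart, in any order. It belongs to no set and must stay. Origin at the centre of its underside, z up through the lid
- tray_pink: fixed flat white sample tray 150 x 90 mm, 6 mm thick, no rim. Origin on the bench (z = 0) under the centre of the circle (grey outline, 68 mm across, printed on its top) where the tin goes. Board spans x -45 to +105, y -45 to +45 mm. At x = +78 mm stands a fixed amber dropper bottle (29 mm diameter, top 66 mm above bench) with a pink cap; pink stripe across the board at x = +49 mm
- tray_green: fixed flat white sample tray 150 x 90 mm, 6 mm thick, no rim. Origin on the bench (z = 0) under the centre of the circle (grey outline, 68 mm across, printed on its top) where the tin goes. Board spans x -45 to +105, y -45 to +45 mm. At x = +78 mm stands a fixed amber dropper bottle (29 mm diameter, top 66 mm above bench) with a green cap; green stripe across the board at x = +49 mm
- tray_blue: fixed flat white sample tray 150 x 90 mm, 6 mm thick, no rim. Origin on the bench (z = 0) under the centre of the circle (grey outline, 68 mm across, printed on its top) where the tin goes. Board spans x -45 to +105, y -45 to +45 mm. At x = +78 mm stands a fixed amber dropper bottle (29 mm diameter, top 66 mm above bench) with a blue cap; blue stripe across the board at x = +49 mm
- jar: bystander: white cream jar with a blue lid, 60 mm diameter, 50 mm tall, loose on the bench; origin at the centre of its underside
- oil: bystander: closed amber oil bottle with a white cap, 52 mm diameter, 120 mm tall, loose on the bench; origin at the centre of its underside
- beaker: bystander: open clear beaker, 64 mm diameter, 85 mm tall, loose on the bench; origin at the centre of its underside
Not all that is in view belongs to the job. What is meant by the tin_pink is not brown, and is the smaller of those in its own colour. What is shaped like the tray_pink but yellow is not meant.

How it is judged:
By the outcome, as a careful person would: the job done as asked, in the order asked, and still so for the second after the job is handed in, with the robot touching nothing.
It also fails if it takes over 96 s, if anything falls off the work surface, if the arm or the gripper's body presses on something with over 40 N, if the wrist force passes 120 N, or if a joint passes its speed limit or range.

## Working session

There is one attempt and no reset: what is moved stays moved. The work goes in short steps, Python scripts to look and compute and a shell command to move; the robot and the scene stay as the last step left them, time stands still between calls to the robot, and variables do not carry over. Pictures are saved under pics/ and viewed, at most 14 in all, crops included, and the job is handed in when it is done.

```bash
ls; mkdir -p pics
cat > h.py <<'E'
import numpy as np, cv2, pickle
from bench import ctrl
def grab(n):
    d=ctrl.get_image(n); pickle.dump(d,open(f'pics/{n}.pkl','wb')); return d
def load(n): return pickle.load(open(f'pics/{n}.pkl','rb'))
def cam(d):
    f=240/np.tan(np.radians(d['fov_y'])/2); K=np.array([[f,0,d['cx']],[0,f,d['cy']],[0,0,1.]])
    R=cv2.Rodrigues(np.array(d['rvec'],float))[0]; return K,R,np.array(d['tvec'],float).ravel()
def rays(d,uv):
    K,R,t=cam(d); uv=np.atleast_2d(np.array(uv,float))
    m=(uv-K[:2,2])/K[0,0]; s=m.copy()
    for _ in range(30): s=m/(1+d['k1']*(s**2).sum(1,keepdims=True))
    return s,R,t
def plane(d,uv,z):
    s,R,t=rays(d,uv); c=-R.T@t; v=np.c_[s,np.ones(len(s))]@R
    return c+v*((z-c[2])/v[:,2])[:,None]
def dpt(d,uv):
    s,R,t=rays(d,uv); uv=np.atleast_2d(uv).astype(int); z=d['depth'][uv[:,1],uv[:,0]]
    return (np.c_[s,np.ones(len(s))]*z[:,None]-t)@R
def tri(d1,u1,d2,u2):
    o=[]
    for d,u in((d1,u1),(d2,u2)):
        s,R,t=rays(d,u); v=R.T@np.r_[s[0],1]; o.append((-R.T@t,v/np.linalg.norm(v)))
    A=sum(np.eye(3)-np.outer(v,v) for c,v in o); b=sum((np.eye(3)-np.outer(v,v))@c for c,v in o)
    return np.linalg.solve(A,b)
def save(d,n): cv2.imwrite(f'pics/{n}.png',d['image'][:,:,::-1])
E
python3 - <<'E'
from h import *
for n in('top','side','wrist'): d=grab(n); save(d,n+'0'); print(n,d['fov_y'],d['cx'],d['cy'],d['k1'],(-cam(d)[1].T@cam(d)[2]).round(3))
s=ctrl.get_state(); print(s)
E
```

```text
pics
top 51.26966612140687 312.79134724929605 248.07212277938308 0.03842389049730087 [0.277 0.005 1.123]
side 54.397585293461226 322.6956788032452 236.6405255999234 0.02632831573831969 [ 0.079 -0.429  0.684]
wrist 70.23133420745805 316.0077417779781 243.1902798812078 -0.0039031504471985843 [0.225 0.613 0.384]
{'time': 0.15, 'joint_positions': array([-1.0988965 ,  0.32159617, -0.0701126 ,  1.45139829,  0.02260372,
        1.37081195, -0.05690938]), 'qd': array([-1.35498152e-03, -2.38555380e-03,  9.30822136e-04, -3.80986933e-03,
       -6.42168835e-04,  8.18955031e-04,  6.79955718e-05]), 'joint_torque': array([ 2.31770127e-04, -4.91793644e+01, -4.04389305e-01, -3.12879467e+01,
       -6.38035708e-02,  4.04484628e-02,  1.09439129e-04]), 'position': array([0.28712429, 0.58267374, 0.22174796]), 'tool_rot': array([-7.12727279e-01, -3.05942746e+00,  2.20835776e-03]), 'ft_force': array([-0.40590025,  0.3504711 , -0.4398179 ]), 'torque': array([ 0.02445486, -0.04583572,  0.00149739]), 'grip_force': 0.0, 'grip_width': 1.0026424317876377}
```

View pics/top0.png

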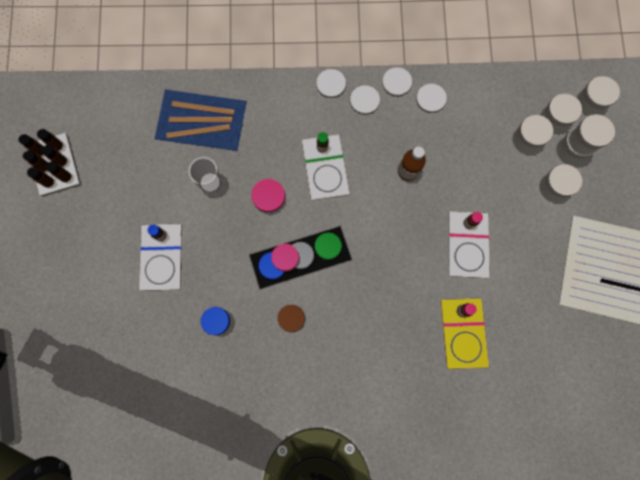

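View pics/side0.png

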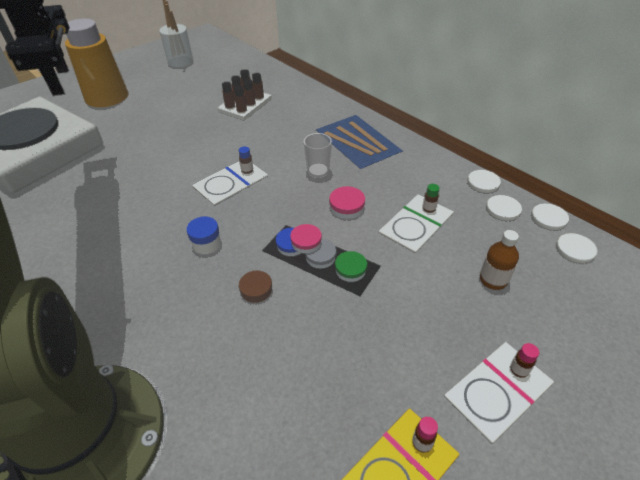

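The top view shows the mat row: blue (272,264), plain (300,255) and green (328,245), with a pink tin bridging blue and plain at (286,257). Pink candidates are the small one at (286,257), a larger pink disc at (268,195) and a brown one at (291,318). The small one on the pile fits, being pink, the smaller and bridging. The trays are blue (160,270), green (327,180) and pink-on-white (469,258). The yellow tray (466,347) is the decoy.

```bash
cat > m.py <<'E'
from h import *
def hsv(d): return cv2.cvtColor(cv2.cvtColor(d['image'],cv2.COLOR_RGB2BGR),cv2.COLOR_BGR2HSV)
RNG={'pink':((160,120,80),(179,255,255)),'green':((50,100,40),(75,255,255)),'blue':((105,140,60),(125,255,255))}
def blobs(d,c,amin=60):
    m=cv2.inRange(hsv(d),*RNG[c]); o=[]
    for k in cv2.findContours(m,cv2.RETR_EXTERNAL,cv2.CHAIN_APPROX_NONE)[0]:
        a=cv2.contourArea(k)
        if a>amin: o.append((a,*cv2.minEnclosingCircle(k),k))
    return o
def rings(d,amin=150):
    # white boards -> inner ring contours, (ellipse)
    g=cv2.cvtColor(d['image'],cv2.COLOR_RGB2GRAY); o=[]
    b=cv2.adaptiveThreshold(g,255,cv2.ADAPTIVE_THRESH_MEAN_C,cv2.THRESH_BINARY_INV,21,12)
    for k in cv2.findContours(b,cv2.RETR_LIST,cv2.CHAIN_APPROX_NONE)[0]:
        if len(k)>30 and cv2.contourArea(k)>amin:
            e=cv2.fitEllipse(k)
            if abs(cv2.contourArea(k)/(np.pi/4*e[1][0]*e[1][1])-1)<.08: o.append(e)
    return o
E
python3 - <<'E'
from m import *
T,S=load('top'),load('side')
for n,d in(('top',T),('side',S)):
    for c in RNG:
        for a,p,r,k in blobs(d,c):
            e=cv2.fitEllipse(k); print(n,c,a,np.round(p),round(r,1),'ell',np.round(e[0],1),np.round(e[1],1),'xyz',dpt(d,[e[0]])[0].round(3))
    for e in rings(d):
        if min(e[1])>20: print(n,'ring',np.round(e[0],1),np.round(e[1],1),plane(d,[e[0]],.006)[0].round(4),dpt(d,[e[0]])[0].round(3))
a=cv2.resize(T['image'][215:300,240:360],None,fx=4,fy=4,interpolation=2);b=cv2.resize(S['image'][170:300,220:390],(480,340))
cv2.imwrite('pics/crop1.png',np.vstack([a,b])[:600+80:,:,::-1][:600] if False else cv2.resize(np.vstack([a,b]),(420,595))[:,:,::-1])
E
```

```text
top pink 90.5 [470. 309.] 5.9 ell [469.4 309. ] [10.2 11.4] xyz [ 0.349 -0.33   0.063]
top pink 539.0 [285. 257.] 14.0 ell [285.  256.7] [25.5 27.1] xyz [0.473 0.057 0.047]
top pink 86.5 [476. 217.] 5.8 ell [476.1 217.1] [10.3 11. ] xyz [ 0.546 -0.36   0.069]
top pink 821.0 [268. 195.] 16.6 ell [267.9 195. ] [32.2 32.5] xyz [0.62  0.095 0.03 ]
top green 588.0 [328. 245.] 14.1 ell [327.6 245.4] [27.3 27.5] xyz [ 0.5   -0.037  0.027]
top green 74.0 [322. 138.] 5.4 ell [322.4 137.7] [ 9.3 10.4] xyz [ 0.739 -0.032  0.068]
top blue 589.5 [215. 321.] 14.3 ell [214.8 320.6] [26.9 27.9] xyz [0.339 0.208 0.051]
top blue 371.5 [272. 265.] 14.1 ell [268.8 266.8] [20.3 28.9] xyz [0.455 0.094 0.028]
top blue 80.0 [154. 230.] 5.6 ell [153.3 230. ] [ 9.7 10.8] xyz [0.536 0.339 0.066]
top blue 1807.0 [200. 120.] 47.4 ell [200.7 119.7] [50.5 85.7] xyz [0.818 0.255 0.006]
top ring [465.9 346.6] [27.2 29.1] [ 0.2713 -0.3327  0.006 ] [ 0.271 -0.333  0.004]
top ring [465.8 346.6] [29.9 31.9] [ 0.2713 -0.3326  0.006 ] [ 0.271 -0.333  0.004]
top ring [216.8 321.6] [21.2 22.1] [0.3393 0.2118 0.006 ] [0.337 
[... 3149 characters left out ...]
0.3602  0.006 ] [ 0.47  -0.36   0.007]
side ring [487.  399.7] [38.9 50.5] [ 0.4696 -0.3606  0.006 ] [ 0.469 -0.361  0.006]
side ring [255.3 286.5] [20.1 23.8] [0.3433 0.0488 0.006 ] [0.337 0.037 0.023]
side ring [255.3 286.5] [31.7 33.5] [0.3433 0.0489 0.006 ] [0.337 0.037 0.023]
side ring [577.2 246.2] [25.8 43.4] [ 0.8665 -0.3008  0.006 ] [ 0.86  -0.302  0.012]
side ring [408.5 228.2] [21.  29.8] [ 0.6651 -0.0443  0.006 ] [ 0.664 -0.045  0.007]
side ring [408.6 228.4] [22.5 33.2] [ 0.6648 -0.0447  0.006 ] [ 0.664 -0.045  0.007]
side ring [202.5 230.2] [26.6 32.3] [0.3522 0.2402 0.006 ] [0.334 0.196 0.051]
side ring [504.2 205.7] [22.8 37.6] [ 0.8668 -0.1393  0.006 ] [ 0.861 -0.142  0.011]
```

View pics/crop1.png

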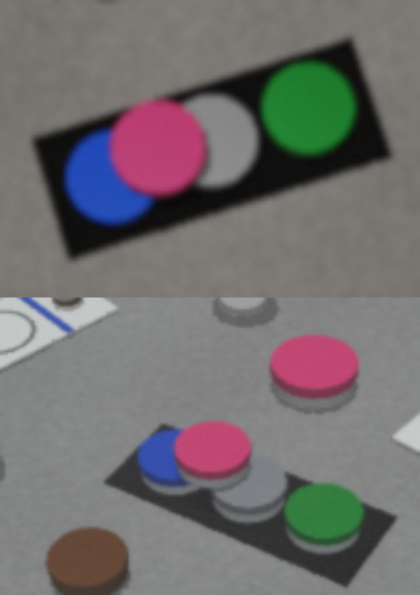

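The crop confirms it: the small pink tin lies on blue and plain, and the bigger pink disc stands alone. Next I work out the hover pose.

```bash
cat > g.py <<'E'
from h import *
from scipy.spatial.transform import Rotation as Ro
def tgt(p,yaw):
    y=np.array([np.cos(np.radians(yaw)),np.sin(np.radians(yaw)),0]);z=np.array([0,0,-1.])
    return np.array(p),np.c_[np.cross(y,z),y,z]
def rel(p,yaw):
    s=ctrl.get_state();R=Ro.from_rotvec(s['tool_rot']).as_matrix()
    q,Rt=tgt(p,yaw)
    c=[]
    for k in(0,180):
        r=Ro.from_matrix(R.T@tgt(p,yaw+k)[1]).as_rotvec(degrees=True);c.append(r)
    r=min(c,key=np.linalg.norm)
    print('shift',(R.T@(q-s['position'])*1e3).round(1),'turn',r.round(2),'alt',[x.round(0).tolist() for x in c],'j7',s['joint_positions'][6].round(2))
E
python3 - <<'E'
from m import *; from g import *
T,S=load('top'),load('side')
out={}
for n,d in(('top',T),('side',S)):
    h=hsv(d)
    for c in('pink','blue','green'):
        for a,p,r,k in blobs(d,c,200):
            if (n=='top' and 220<p[1]<280 and 255<p[0]<350) or (n=='side' and 220<p[1]<290 and 270<p[0]<360):
                z=.047 if c=='pink' else .025
                q=plane(d,k[:,0],z)[:,:2].astype(np.float32); (x,y),rr=cv2.minEnclosingCircle(q); print(n,c,round(x,4),round(y,4),round(rr,4)); out[n,c]=(x,y)
    m=(h[:,:,2]<45).astype(np.uint8) if n=='top' else None
for c,a,b in(('pink',(285,256.7),(305.5,236.2)),('green',(327.6,245.4),(350.6,264))): print('tri',c,tri(T,a,S,b).round(4))
for a,b in(((469,256.5),(486.9,399.4)),((327.1,178),(408.5,228.3))): print('tri ring',tri(T,a,S,b).round(4))
b=np.array(out['top','blue']);g=np.array(out['top','green']);v=g-b; print(np.linalg.norm(v)); yaw=np.degrees(np.arctan2(v[1],v[0]))+90; print('yaw',yaw)
rel((.468,.053,.20),yaw)
w=load('wrist');print(w['rvec'],cam(w)[1][2])
E
```

```text
top pink 0.4737 0.0577 0.0312
top blue 0.4596 0.0878 0.032
top green 0.5008 -0.0378 0.0323
side pink 0.4716 0.052 0.0327
side blue 0.4561 0.0849 0.0312
side green 0.4972 -0.0418 0.0321
tri pink [0.4748 0.0576 0.0396]
tri green [ 0.5026 -0.038   0.0168]
tri ring [ 0.472  -0.3594  0.0013]
tri ring [ 0.6669 -0.0426  0.0032]
0.1322272810286572
yaw 18.18102274499222
shift [-396.3 -395.2   22.3] turn [-8.000e-02  4.000e-02  4.559e+01] alt [[-0.0, 0.0, 46.0], [-0.0, -0.0, -134.0]] j7 -0.06
[-2.47473712 -1.53948643 -0.19785659] [ 0.22857267 -0.11466336 -0.96675067]
```

```bash
python3 -m jog '[[[-396,-395,22,0,0,45.6,87],[-396,-395,22,0,0,45.6,87],[-396,-395,22,0,0,45.6,87],[-396,-395,22,0,0,45.6,87],[-396,-395,22,0,0,45.6,87],[-396,-395,22,0,0,45.6,87],[-396,-395,22,0,0,45.6,87],[-396,-395,22,0,0,45.6,87],[-396,-395,22,0,0,45.6,87],[-396,-395,22,0,0,45.6,87]]]' 20
python3 - <<'E'
from g import *
rel((.472,.054,.20),18.2)
E
```

```text
time: 1.15
position: [0.4488, 0.1082, 0.2029]
tool_rot: [1.843, 2.544, 0.001]
ft_force: [0.6, 0.2, 0.8]
grip_width: 0.999
grip_force: 0.0
shift [-58.7   5.1   2.9] turn [ 0.03 -0.02 -0.02] alt [[0.0, -0.0, -0.0], [-0.0, -0.0, 180.0]] j7 -0.01
```

```bash
python3 -m jog '[[[-59,5,3,0,0,0,87],[-59,5,3,0,0,0,87],[-59,5,3,0,0,0,87],[-59,5,3,0,0,0,87]]]'
python3 - <<'E'
from m import *; from g import *
d=grab('wrist'); save(d,'w1')
for c in RNG:
    for a,p,r,k in blobs(d,c,400):
        z=.047 if c=='pink' else .025
        q=plane(d,k[:,0],z)[:,:2].astype(np.float32); print(c,np.round(p),cv2.minEnclosingCircle(q),'depth',dpt(d,[p])[0].round(4))
print(ctrl.get_state()['position'])
E
```

```text
time: 1.55
position: [0.4713, 0.0572, 0.1997]
tool_rot: [-1.84, -2.545, -0.0]
ft_force: [0.3, 0.4, -0.2]
grip_width: 0.997
grip_force: 0.0
pink [467. 234.] ((0.6099711060523987, 0.09535566717386246), 0.03756304830312729) depth [0.618  0.0963 0.0291]
pink [318. 230.] ((0.4736069440841675, 0.05656208097934723), 0.03025730513036251) depth [0.4733 0.0572 0.0472]
green [314. 302.] ((0.49543195962905884, -0.023648029193282127), 0.026303311809897423) depth [ 0.4954 -0.0236  0.0252]
blue [313. 192.] ((0.45940935611724854, 0.0862552747130394), 0.029912231490015984) depth [0.4591 0.0871 0.0262]
blue [218.  15.] ((0.33356204628944397, 0.20921514928340912), 0.033349644392728806) depth [0.3418 0.2002 0.05  ]
[0.47125644 0.05770813 0.19971688]
```

View pics/w1.png

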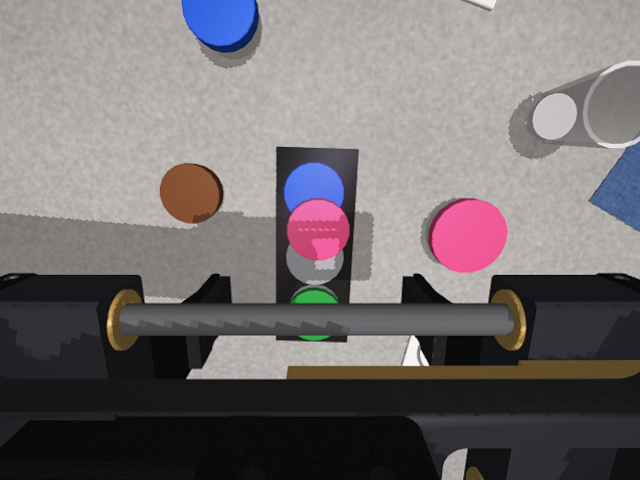

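Run:
```python
from g import *
rel((.4736,.057,.019),18.2)
```

```text
shift [ -1.5   2.1 180.7] turn [-0.02 -0.04  0.13] alt [[-0.0, -0.0, 0.0], [0.0, -0.0, -180.0]] j7 0.12
```

```bash
python3 -m jog '[[[-1,2,40,0,0,0,87],[-1,2,80,0,0,0,87],[-1,2,120,0,0,0,87],[-1,2,150,0,0,0,87],[-1,2,170,0,0,0,87],[-1,2,180,0,0,0,87],[-1,2,180,0,0,0,87],[-1,2,180,0,0,0,87]]]' 15
python3 -m jog '[[[0,0,0,0,0,0,55],[0,0,0,0,0,0,55],[0,0,0,0,0,0,55],[0,0,0,0,0,0,55],[0,0,0,0,0,0,55],[0,0,0,0,0,0,55],[0,0,0,0,0,0,55],[0,0,0,0,0,0,55]]]' 15
```

```text
time: 2.4
position: [0.4746, 0.0564, 0.0207]
tool_rot: [1.841, 2.545, 0.002]
ft_force: [-0.3, 0.5, 0.1]
grip_width: 1.0
grip_force: 0.0
time: 3.2
position: [0.4742, 0.0554, 0.0202]
tool_rot: [1.843, 2.544, 0.0]
ft_force: [-0.0, 1.2, 4.5]
grip_width: 0.685
grip_force: 15.0
```

```bash
python3 -m jog '[[[0,0,-10,0,0,0,55],[0,0,-30,0,0,0,55],[0,0,-60,0,0,0,55],[0,0,-95,0,0,0,55],[0,0,-120,0,0,0,55],[0,0,-130,0,0,0,55],[0,0,-130,0,0,0,55]]]' 20
python3 - <<'E'
from m import *; from g import *
print(ctrl.get_state()['grip_width'],ctrl.get_state()['position'])
for n in('top','wrist'):
    d=grab(n)
    for c in RNG:
        for a,p,r,k in blobs(d,c,300):
            q=plane(d,k[:,0],.025)[:,:2].astype(np.float32); print(n,c,np.round(p),cv2.minEnclosingCircle(q),dpt(d,[p])[0].round(3))
save(d,'w2')
rel((.470,-.3585,.15),90)
E
```

```text
time: 3.9
position: [0.4749, 0.0556, 0.1511]
tool_rot: [1.842, 2.543, 0.004]
ft_force: [0.6, 0.7, -0.2]
grip_width: 0.684
grip_force: 20.0
0.68355458969714 [0.47487725 0.05561479 0.1511151 ]
top green [328. 246.] ((0.5008329153060913, -0.03749939426779747), 0.032401252537965775) [ 0.501 -0.038  0.023]
top blue [215. 321.] ((0.34053054451942444, 0.21260181069374084), 0.03082207962870598) [0.339 0.208 0.05 ]
top blue [200. 120.] ((0.8099894523620605, 0.2502472400665283), 0.10941577702760696) [0.821 0.256 0.002]
wrist pink [316. 336.] ((0.5044256448745728, -0.036319367587566376), 0.05727484077215195) [0.477 0.046 0.176]
wrist pink [316. 301.] ((0.49335676431655884, -0.0025670118629932404), 0.06110581010580063) [0.472 0.063 0.176]
wrist pink [490. 244.] ((0.6207696795463562, 0.09407854080200195), 0.0407785102725029) [0.618 0.095 0.028]
wrist blue [310. 196.] ((0.45908236503601074, 0.08581478893756866), 0.030089395120739937) [0.459 0.087 0.026]
wrist blue [200.   1.] ((0.3385504484176636, 0.1973574310541153), 0.029047835618257523) [0.348 0.191 0.05 ]
shift [-392.1 -132.2   -1. ] turn [-8.000e-02 -6.000e-02 -7.183e+01] alt [[-0.0, -0.0, -72.0], [-0.0, 0.0, 108.0]] j7 0.15
```

View pics/w2.png

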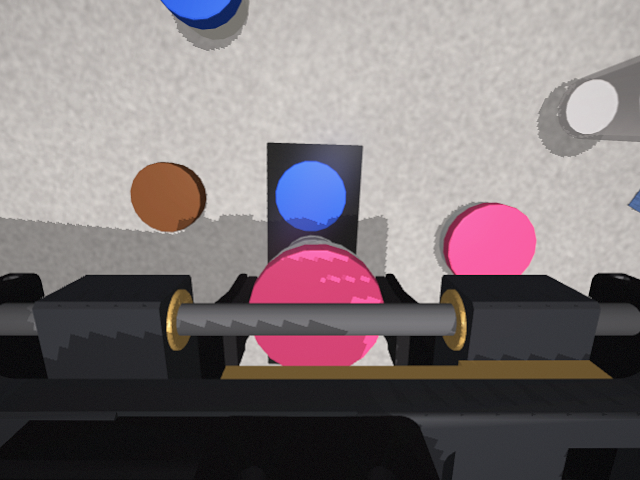

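```bash
cat >> m.py <<'E'
from scipy.optimize import least_squares
def held(d,c,z):
    """held tin: circle through the visible outer edge (upper side), fixed radius 30 mm"""
    k=np.vstack([k for a,p,r,k in blobs(d,c,300) if 200<p[0]<430 and p[1]>200])[:,0]
    h=cv2.convexHull(k)[:,0]; top=k[:,1].min()
    e=np.array([k[k[:,0]==u][:,1].min() for u in np.unique(k[:,0])]); u=np.unique(k[:,0])
    s=(e<top+(u.max()-u.min())*.35); q=plane(d,np.c_[u[s],e[s]],z)[:,:2]
    r=least_squares(lambda a:np.hypot(*(q-a).T)-.03,q.mean(0)); return r.x,np.abs(r.fun).max()
E
python3 - <<'E'
from m import *; from g import *
d=load('wrist'); print(held(d,'pink',.178))
rel((.54,-.3585,.15),90)
E
```

```text
(array([0.47318083, 0.05800946]), np.float64(0.001113771124706009))
shift [-414.   -65.6   -1.1] turn [-8.000e-02 -6.000e-02 -7.183e+01] alt [[-0.0, -0.0, -72.0], [-0.0, 0.0, 108.0]] j7 0.15
```

```bash
python3 -m jog '[[[-414,-66,-1,0,0,-72,55],[-414,-66,-1,0,0,-72,55],[-414,-66,-1,0,0,-72,55],[-414,-66,-1,0,0,-72,55],[-414,-66,-1,0,0,-72,55],[-414,-66,-1,0,0,-72,55],[-414,-66,-1,0,0,-72,55],[-414,-66,-1,0,0,-72,55],[-414,-66,-1,0,0,-72,55],[-414,-66,-1,0,0,-72,55]]]'
python3 -m jog '[[[0,0,0,0,0,0,55],[0,0,0,0,0,0,55]]]'
python3 - <<'E'
from m import *; from g import *
d=grab('wrist'); save(d,'w3'); print(ctrl.get_state()['position'])
print(held(d,'pink',.177))
for e in rings(d,800): print(np.round(e[0],1),np.round(e[1],1),plane(d,[e[0]],.006)[0].round(4),dpt(d,[e[0]])[0].round(4))
rel((.470,-.3585,.04),90)
E
```

```text
time: 5.0
position: [0.5395, -0.3599, 0.1482]
tool_rot: [0.013, -3.138, -0.002]
ft_force: [0.1, 0.2, -0.3]
grip_width: 0.688
grip_force: 20.0
time: 5.2
position: [0.5386, -0.3594, 0.1484]
tool_rot: [-0.002, -3.137, -0.002]
ft_force: [-0.3, 1.3, -0.9]
grip_width: 0.686
grip_force: 20.0
[ 0.53953856 -0.35761332  0.14873152]
(array([ 0.46256531, -0.3590015 ]), np.float64(0.006068067366356407))
[317.2 154.1] [70.2 72.2] [ 0.4698 -0.3586  0.006 ] [ 0.4698 -0.3586  0.0073]
[317.1 153.9] [77.8 80.3] [ 0.4696 -0.3587  0.006 ] [ 0.4696 -0.3587  0.0055]
shift [ 69.2  -1.  108.9] turn [ 0.12 -0.18  0.08] alt [[0.0, -0.0, 0.0], [0.0, 0.0, -180.0]] j7 2.31
```

View pics/w3.png

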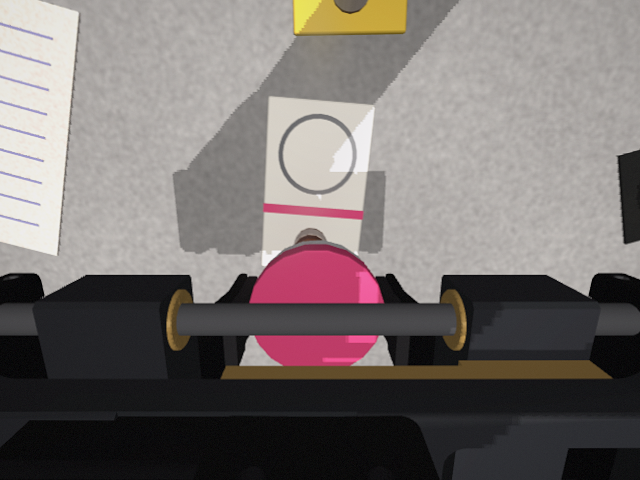

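The wrist view shows the white pink-stripe tray with its ring at (317,154) and the board corners at (269,97) and (374,106). The tin is held level.

My fingertips reach about 5 mm below the tin's underside, so they would touch the tray before the tin does. I need a higher grip. I can set the tin briefly on the tray's near corner, where the fingers hang off the board on both sides, and take it again higher up.

Run:
```python
from m import *; from g import *
d=load('wrist')
g=cv2.cvtColor(d['image'],cv2.COLOR_RGB2GRAY)
c=plane(d,[(269,97),(374,106)],.006)[:,:2]; print('corners',c.round(4),np.linalg.norm(c[0]-c[1]))
cc=cv2.cornerSubPix(g,np.array([[[269,97]],[[374,106]]],np.float32),(6,6),(-1,-1),(3,50,.01))[:,0]; c=plane(d,cc,.006)[:,:2]; print(cc,c.round(4),np.linalg.norm(c[0]-c[1]))
v=c[0]-c[1]; v=v*np.sign(v[1]); al=np.degrees(np.arctan2(v[1],v[0]))-90; print('alpha',al)
k=[(a,p) for a,p,r,k in blobs(d,'pink',300)]; print(k)
o=np.array((.470,-.3583)); R=np.array([[np.cos(np.radians(al)),-np.sin(np.radians(al))],[np.sin(np.radians(al)),np.cos(np.radians(al))]])
print('corner pred',o+R@(-.045,.045),o+R@(-.045,-.045)); p=o+R@(-.033,.033); print('tin at',p)
yaw=al+45; x=np.array([-np.sin(np.radians(yaw)),np.cos(np.radians(yaw))]); print(yaw,x)
t=p-.002*x; print('tcp',t); rel((*t,.03),yaw)
# held offset w/o stripe
import m
ob=m.blobs; m.blobs=lambda d,c,a=60:[b for b in ob(d,c,a) if b[1][1]>240]
print(held(d,'pink',.1755),ctrl.get_state()['position'])
```

```text
corners [[ 0.4238 -0.3986]
 [ 0.4309 -0.3111]] 0.08784269280802656
[[268.63873   95.746315]
 [373.54337  104.736595]] [[ 0.4228 -0.3989]
 [ 0.4299 -0.3115]] 0.08768512769548828
alpha -4.647545347406805
[(3017.5, (316.0, 336.0)), (5947.5, (316.0074768066406, 301.5)), (666.0, (312.5, 214.0))]
corner pred [ 0.42879413 -0.30980179] [ 0.42150179 -0.39950587]
tin at [ 0.43978236 -0.32273464]
40.352454652593195 [-0.64748774  0.76207587]
tcp [ 0.44107734 -0.3242588 ]
shift [ 98.   33.3 119.1] turn [ 3.000e-02 -2.200e-01  4.973e+01] alt [[0.0, -0.0, 50.0], [0.0, 0.0, -130.0]] j7 2.31
(array([ 0.53624551, -0.35980511]), np.float64(0.0010257598702742877)) [ 0.53953856 -0.35761332  0.14873152]
```

```bash
python3 -m jog '[[[98,33,60,0,0,50,55],[98,33,60,0,0,50,55],[98,33,60,0,0,50,55],[98,33,60,0,0,50,55],[98,33,60,0,0,50,55],[98,33,60,0,0,50,55],[98,33,119,0,0,50,55],[98,33,119,0,0,50,55],[98,33,119,0,0,50,55],[98,33,119,0,0,50,55]]]'
python3 -m jog '[[[0,0,0,0,0,0,55],[0,0,0,0,0,0,55]]]'
python3 - <<'E'
from m import *; from g import *
rel((.4408,-.3239,.006),40.35); d=grab('wrist'); save(d,'w4')
E
```

```text
time: 6.25
position: [0.4431, -0.3255, 0.0328]
tool_rot: [1.322, 2.849, 0.0]
ft_force: [-0.6, 0.1, -0.2]
grip_width: 0.68
grip_force: 20.0
time: 6.45
position: [0.4433, -0.3263, 0.0333]
tool_rot: [1.322, 2.847, 0.001]
ft_force: [-0.2, 0.6, -0.1]
grip_width: 0.682
grip_force: 20.0
shift [ 3.5 -0.4 27.3] turn [ 0.08  0.12 -0.18] alt [[0.0, 0.0, -0.0], [0.0, -0.0, 180.0]] j7 1.55
```

View pics/w4.png

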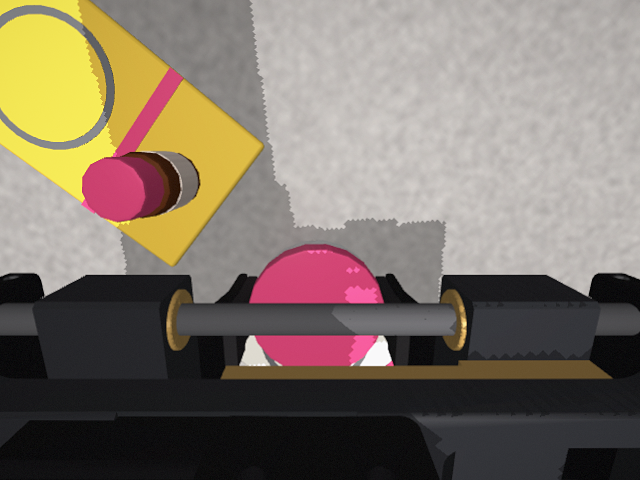

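```bash
python3 -m jog '[[[3,0,10,0,0,0,55],[3,0,20,0,0,0,55],[3,0,26,0,0,0,55],[3,0,28,0,0,0,55],[3,0,28,0,0,0,55]]]'
python3 -m jog '[[[0,0,1,0,0,0,55],[0,0,1,0,0,0,55]]]'
python3 -m jog '[[[0,0,1,0,0,0,55],[0,0,1,0,0,0,55]]]'
python3 - <<'E'
from g import *
rel((.4408,-.3239,.0015),40.35); print(ctrl.get_state()['position'])
E
```

```text
time: 7.0
position: [0.44, -0.3234, 0.0032]
tool_rot: [-1.323, -2.848, 0.0]
ft_force: [0.5, -0.0, -0.7]
grip_width: 0.686
grip_force: 20.0
time: 7.2
position: [0.4406, -0.3237, 0.003]
tool_rot: [1.323, 2.849, 0.0]
ft_force: [-0.2, -0.9, -0.3]
grip_width: 0.682
grip_force: 20.0
time: 7.4
position: [0.4405, -0.3235, 0.002]
tool_rot: [1.323, 2.849, 0.0]
ft_force: [-0.0, -0.2, -0.7]
grip_width: 0.685
grip_force: 20.0
shift [-0.5 -0.   0.5] turn [ 0.01  0.01 -0.18] alt [[0.0, 0.0, -0.0], [0.0, -0.0, 180.0]] j7 1.58
[ 0.44052278 -0.32352417  0.00197288]
```

```bash
for i in 1 2 3; do python3 -m jog '[[[0,0,0.5,0,0,0,55],[0,0,0.5,0,0,0,55],[0,0,0.5,0,0,0,55]]]' | egrep 'posi|ft_f'; done
```

```text
position: [0.4404, -0.3235, 0.0014]
ft_force: [0.1, -0.0, -1.3]
position: [0.4405, -0.3236, 0.0012]
ft_force: [-1.5, 1.5, 5.0]
position: [0.4405, -0.3235, 0.0012]
ft_force: [-2.1, 1.9, 9.4]
```

```bash
python3 -m jog '[[[0,0,-0.5,0,0,0,55],[0,0,-0.5,0,0,0,61],[0,0,-0.5,0,0,0,62],[0,0,-0.5,0,0,0,64],[0,0,-0.5,0,0,0,66],[0,0,-0.5,0,0,0,68],[0,0,-0.5,0,0,0,70],[0,0,-0.5,0,0,0,70]]]'
python3 -m jog '[[[0,0,-5,0,0,0,72],[0,0,-12,0,0,0,72],[0,0,-12,0,0,0,72]]]'
python3 - <<'E'
from m import *; from g import *
rel((.4408,-.3239,.012),40.35)
for n in('wrist','side'):
    d=grab(n)
    for a,p,r,k in blobs(d,'pink',300): print(n,a,np.round(p),dpt(d,[p])[0].round(4))
d=load('wrist'); print(held(d,'pink',.028)); e=load('side'); cv2.imwrite('pics/s5.png',cv2.resize(e['image'][300:480,380:600],None,fx=3,fy=3)[:,:,::-1])
E
```

```text
time: 9.1
position: [0.4404, -0.3235, 0.0009]
tool_rot: [1.323, 2.849, 0.0]
ft_force: [-0.5, 0.9, 1.3]
grip_width: 0.799
grip_force: 0.0
time: 9.4
position: [0.4413, -0.3242, 0.0142]
tool_rot: [1.323, 2.847, 0.0]
ft_force: [0.1, -0.3, 0.2]
grip_width: 0.826
grip_force: 0.0
shift [ 0.5 -0.2  2.2] turn [ 0.06  0.12 -0.18] alt [[0.0, 0.0, -0.0], [0.0, -0.0, 180.0]] j7 1.57
wrist 1249.0 [316. 336.] [ 0.4248 -0.3048  0.1004]
wrist 6711.0 [316. 295.] [ 0.438  -0.3203  0.0288]
wrist 7645.0 [111. 150.] [ 0.3202 -0.3342  0.0057]
side 335.0 [428. 428.] [ 0.3448 -0.336   0.0658]
side 701.5 [347. 198.] [0.6214 0.0921 0.0259]
(array([ 0.439209  , -0.32198315]), np.float64(0.000993011373257583))
```

View pics/s5.png

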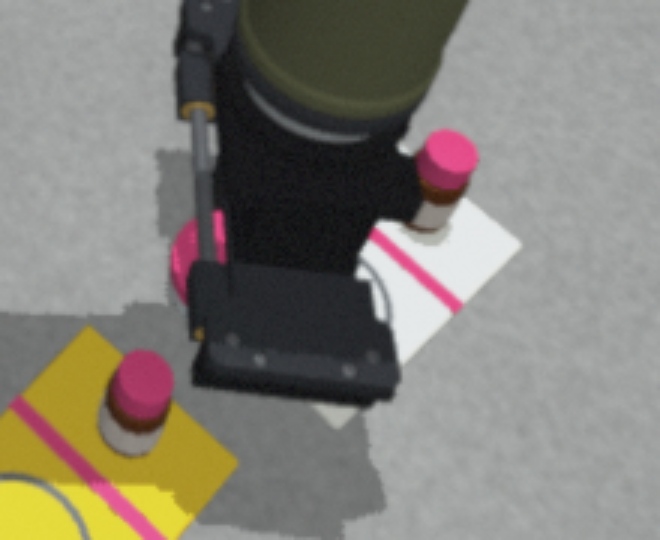

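```bash
python3 -m jog '[[[3,0,5,0,0,0,72],[3,0,5,0,0,0,72],[3,0,5,0,0,0,55],[3,0,5,0,0,0,55],[3,0,5,0,0,0,55],[3,0,5,0,0,0,55],[3,0,5,0,0,0,55],[3,0,5,0,0,0,55]]]' 20
python3 -m jog '[[[0,0,-5,0,0,0,55],[0,0,-20,0,0,0,55],[0,0,-40,0,0,0,55],[0,0,-50,0,0,0,55],[0,0,-50,0,0,0,55],[0,0,-50,0,0,0,55]]]'
python3 - <<'E'
from m import *; from g import *
d=grab('wrist'); p=ctrl.get_state()['position']; print(p); b=[b[1:3] for b in blobs(d,'pink',300)]; print(b)
q,e=held(d,'pink',p[2]+.0185); print(q,e)
al=-4.65; R=Ro.from_rotvec(ctrl.get_state()['tool_rot']).as_matrix(); o=R.T[:2,:2]@(q-p[:2]); print('tin in tool',o)
rel((.470,-.3583,.04),90+al)
E
```

```text
time: 10.3
position: [0.4385, -0.3212, 0.0079]
tool_rot: [1.323, 2.849, 0.0]
ft_force: [0.5, -0.0, -0.6]
grip_width: 0.682
grip_force: 20.0
time: 10.9
position: [0.4387, -0.321, 0.0581]
tool_rot: [1.323, 2.849, 0.001]
ft_force: [-1.0, 0.6, -1.3]
grip_width: 0.686
grip_force: 20.0
[ 0.43827004 -0.32078725  0.05753469]
[((315.9912414550781, 336.5), 57.011051177978516), ((316.0, 301.0), 64.0079116821289), ((154.5, 154.0), 71.44412994384766)]
[ 0.43939586 -0.32189226] 0.0008399469927191129
tin in tool [-0.00157062  0.00014711]
shift [-49.1   0.   17.5] turn [ 2.000e-02 -3.000e-02 -4.517e+01] alt [[0.0, -0.0, -45.0], [-0.0, -0.0, 135.0]] j7 1.52
```

```bash
python3 -m jog '[[[-48,0,0,0,0,-45,55],[-48,0,0,0,0,-45,55],[-48,0,0,0,0,-45,55],[-48,0,0,0,0,-45,55],[-48,0,0,0,0,-45,55],[-48,0,0,0,0,-45,55],[-48,0,0,0,0,-45,55],[-48,0,18,0,0,-45,55],[-48,0,30,0,0,-45,55],[-48,0,30,0,0,-45,55]]]'
python3 - <<'E'
from m import *; from g import *
d=grab('wrist'); s=ctrl.get_state(); p=s['position']; print(p)
b=rings(d,800); print([(np.round(e[0],1),np.round(e[1],1)) for e in b])
print([b[1:3] for b in blobs(d,'pink',300)],held(d,'pink',p[2]+.020))
rel((.469,-.3583,.010),85.35)
E
```

```text
time: 11.95
position: [0.4678, -0.3566, 0.0254]
tool_rot: [-0.133, -3.134, -0.003]
ft_force: [0.0, 0.2, -0.3]
grip_width: 0.681
grip_force: 20.0
[ 0.4684142  -0.35717589  0.02654112]
[]
[((313.0, 360.0), 74.1688232421875), ((316.0078125, 301.5), 64.0098648071289), ((359.0, 9.307692527770996), 35.251102447509766)] (array([ 0.46817584, -0.35694535]), np.float64(0.0010759990021288295))
shift [-0.7 -1.1 16.5] turn [ 0.06 -0.16 -0.21] alt [[0.0, -0.0, -0.0], [-0.0, -0.0, 180.0]] j7 2.33
```

```bash
python3 -m jog '[[[-1.5,-1.2,10,0,0,0,55],[-1.5,-1.2,16,0,0,0,55],[-1.5,-1.2,16,0,0,0,55],[-1.5,-1.2,16,0,0,0,55]]]' | egrep 'posi|ft_f'
for i in 1 2; do python3 -m jog '[[[0,0,0.7,0,0,0,55],[0,0,0.7,0,0,0,55],[0,0,0.7,0,0,0,55]]]' | egrep 'posi|ft_f'; done
```

```text
position: [0.4708, -0.3592, 0.0118]
ft_force: [0.2, -0.0, -0.8]
position: [0.471, -0.3593, 0.0114]
ft_force: [-0.2, 0.1, -1.1]
position: [0.4709, -0.3592, 0.0105]
ft_force: [0.4, 0.2, -0.6]
```

```bash
python3 -m jog '[[[0,0,1.5,0,0,0,55],[0,0,1.5,0,0,0,55],[0,0,1.5,0,0,0,55]]]' | egrep 'posi|ft_f'
python3 - <<'E'
from m import *; from g import *
d=grab('wrist'); print(held(d,'pink',.030),ctrl.get_state()['position'])
E
```

```text
position: [0.4708, -0.3592, 0.0089]
ft_force: [-0.1, 0.4, -0.8]
(array([ 0.47109175, -0.35956585]), np.float64(0.0011552587840333375)) [ 0.47079506 -0.35920492  0.00893072]
```

```bash
python3 -m jog '[[[1,1,0,0,0,0,55],[1,1,0,0,0,0,55],[1,1,0.5,0,0,0,55],[1,1,0.5,0,0,0,55]]]' | egrep 'posi|ft_f'
for i in 1 2 ; do python3 -m jog '[[[0,0,0.5,0,0,0,55],[0,0,0.5,0,0,0,55],[0,0,0.5,0,0,0,55]]]' | egrep 'posi|ft_f'; done
```

```text
position: [0.4699, -0.3581, 0.0084]
ft_force: [0.1, -0.8, -0.7]
position: [0.4699, -0.3582, 0.008]
ft_force: [0.1, -0.1, 0.2]
position: [0.47, -0.3582, 0.0078]
ft_force: [-1.2, 1.0, 3.8]
```

Contact at 3.8 N, so I release, rise and check.

```bash
python3 -m jog '[[[0,0,0,0,0,0,61],[0,0,0,0,0,0,62],[0,0,0,0,0,0,64],[0,0,0,0,0,0,66],[0,0,0,0,0,0,68],[0,0,0,0,0,0,70],[0,0,0,0,0,0,72]]]'
python3 -m jog '[[[0,0,-20,0,0,0,72],[0,0,-60,0,0,0,72],[0,0,-110,0,0,0,72],[-50,0,-145,0,0,0,87],[-100,0,-145,0,0,0,87],[-100,0,-145,0,0,0,87]]]'
python3 - <<'E'
from m import *; from g import *
d=grab('wrist')
for a,p,r,k in blobs(d,'pink',800): print(np.round(p),cv2.minEnclosingCircle(plane(d,k[:,0],.028)[:,:2].astype(np.float32)),dpt(d,[p])[0].round(4))
for e in rings(d,800): print('ring',np.round(e[0],1),np.round(e[1],1),plane(d,[e[0]],.006)[0].round(4))
save(d,'w6'); rel((.4583,.090,.12),18.2)
E
```

```text
time: 15.05
position: [0.4699, -0.3582, 0.0075]
tool_rot: [0.132, 3.139, 0.0]
ft_force: [-0.0, 0.6, -0.0]
grip_width: 0.811
grip_force: 0.0
time: 15.65
position: [0.5763, -0.3643, 0.1534]
tool_rot: [0.122, 3.134, -0.001]
ft_force: [0.8, 0.0, -0.8]
grip_width: 0.971
grip_force: 0.0
[313. 105.] ((0.472258061170578, -0.3587571382522583), 0.02961684949696064) [ 0.4716 -0.359   0.0279]
ring [312.4 204.3] [34.4 41. ] [ 0.5529 -0.3663  0.006 ]
ring [312.6 105.2] [65.8 73.5] [ 0.4688 -0.3593  0.006 ]
ring [312.9 105.6] [78.5 84.6] [ 0.4692 -0.3591  0.006 ]
shift [151.6 444.   31.8] turn [5.000e-02 1.100e-01 6.729e+01] alt [[0.0, 0.0, 67.0], [-0.0, 0.0, -113.0]] j7 2.22
```

View pics/w6.png

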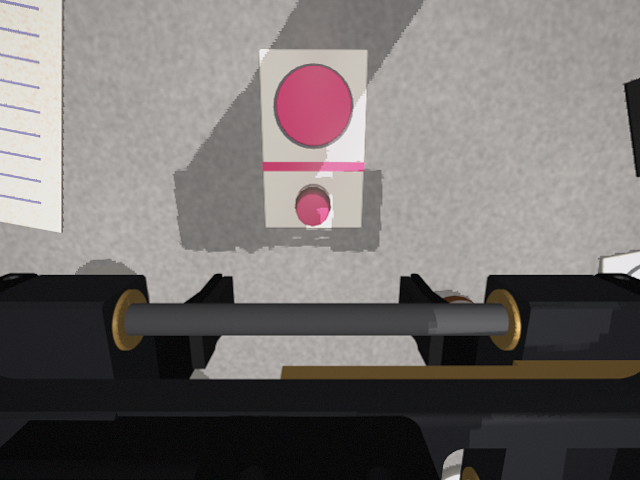

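The tin stands in the ring and the grey outline shows all round it. I will cross-check centring with the top camera while I move on to blue.

```bash
python3 -m jog '[[[152,444,20,0,0,67.3,87],[152,444,20,0,0,67.3,87],[152,444,20,0,0,67.3,87],[152,444,20,0,0,67.3,87],[152,444,20,0,0,67.3,87],[152,444,20,0,0,67.3,87],[152,444,20,0,0,67.3,87],[152,444,20,0,0,67.3,87],[152,444,20,0,0,67.3,87],[152,444,20,0,0,67.3,87]]]'
python3 -m jog '[[[0,0,0,0,0,0,87],[0,0,0,0,0,0,87]]]' >/dev/null
python3 - <<'E'
from m import *; from g import *
for n in('top','side'):
    d=grab(n)
    for a,p,r,k in blobs(d,'pink',400):
        e=cv2.fitEllipse(k); print(n,np.round(e[0],1),plane(d,[e[0]],.028)[0].round(4),cv2.minEnclosingCircle(plane(d,k[:,0],.028)[:,:2].astype(np.float32)))
    for e in rings(d):
        q=plane(d,[e[0]],.006)[0]
        if abs(q[1]+.358)<.02 and abs(q[0]-.47)<.02: print(n,'ring',q.round(4),np.round(e[1],1))
d=grab('wrist')
for a,p,r,k in blobs(d,'blue',800): print('w',np.round(p),cv2.minEnclosingCircle(plane(d,k[:,0],.025)[:,:2].astype(np.float32)),dpt(d,[p])[0].round(4))
rel((.4592,.0863,.010),18.2)
E
```

```text
time: 16.7
position: [0.4612, 0.0608, 0.1332]
tool_rot: [-1.856, -2.534, 0.0]
ft_force: [0.6, 0.4, 0.1]
grip_width: 1.002
grip_force: 0.0
top [470.9 254.5] [ 0.4713 -0.3549  0.028 ] ((0.4712907075881958, -0.35508882999420166), 0.03006058931350708)
top ring [ 0.4723 -0.3588  0.006 ] [27. 29.]
side [495.1 391.4] [ 0.4764 -0.3636  0.028 ] ((0.4854360520839691, -0.3643588721752167), 0.04804365336894989)
side [346.7 199.6] [0.6169 0.0882 0.028 ] ((0.617060124874115, 0.08910725265741348), 0.04271296039223671)
side ring [ 0.4782 -0.3591  0.006 ] [29.5 34.6]
w [322. 207.] ((0.45941561460494995, 0.08610890805721283), 0.030077466741204262) [0.4592 0.0867 0.0244]
w [206.   1.] ((0.33811455965042114, 0.19887244701385498), 0.029841193929314613) [0.3473 0.1924 0.0489]
shift [ 27.    5.  123.6] turn [-0.02  0.02 -0.49] alt [[-0.0, 0.0, -0.0], [0.0, 0.0, 180.0]] j7 0.12
```

```bash
python3 -m jog '[[[27,5,30,0,0,-0.5,87],[27,5,60,0,0,-0.5,87],[27,5,90,0,0,-0.5,87],[27,5,110,0,0,-0.5,87],[27,5,120,0,0,-0.5,87],[27,5,120,0,0,-0.5,87]]]'
python3 - <<'E'
from g import *
rel((.4593,.0862,.007),18.2)
E
```

```text
time: 17.65
position: [0.4586, 0.0867, 0.0127]
tool_rot: [-1.841, -2.545, 0.004]
ft_force: [-0.4, -0.3, 0.3]
grip_width: 0.999
grip_force: 0.0
shift [-0.7  0.5  5.7] turn [-0.15  0.05  0.05] alt [[-0.0, 0.0, 0.0], [-0.0, -0.0, -180.0]] j7 0.18
```

```bash
python3 -m jog '[[[-0.5,0.5,5.5,0,0,0,87],[-0.5,0.5,5.5,0,0,0,87],[-0.5,0.5,5.5,0,0,0,55],[-0.5,0.5,5.5,0,0,0,55],[-0.5,0.5,5.5,0,0,0,55],[-0.5,0.5,5.5,0,0,0,55],[-0.5,0.5,5.5,0,0,0,55],[-0.5,0.5,5.5,0,0,0,55],[-0.5,0.5,5.5,0,0,0,55]]]' 20
python3 -m jog '[[[0,0,-5,0,0,0,55],[0,0,-20,0,0,0,55],[0,0,-60,0,0,0,55],[0,0,-100,0,0,0,55],[0,0,-135,0,0,0,55],[0,0,-135,0,0,0,55],[0,0,-135,0,0,0,55]]]'
python3 - <<'E'
from m import *; from g import *
d=grab('wrist'); s=ctrl.get_state();p=s['position']; q,e=held(d,'blue',p[2]+.018); R=Ro.from_rotvec(s['tool_rot']).as_matrix()
print(p,q,e,'tool',R.T[:2,:2]@(q-p[:2]))
rel((.54,.3414,.14),90)
E
```

```text
time: 18.55
position: [0.4599, 0.0881, 0.0084]
tool_rot: [-1.838, -2.548, -0.0]
ft_force: [-0.3, 0.0, 3.1]
grip_width: 0.681
grip_force: 20.0
time: 19.25
position: [0.4603, 0.0881, 0.144]
tool_rot: [1.838, 2.547, 0.003]
ft_force: [0.0, 0.1, -1.2]
grip_width: 0.683
grip_force: 20.0
[0.4594493  0.08786306 0.14281434] [0.46052573 0.08803573] 0.0010829691796876532 tool [-0.00017536  0.001076  ]
shift [215.2 156.3   2.8] turn [-2.000e-02 -3.000e-02 -7.163e+01] alt [[-0.0, -0.0, -72.0], [-0.0, 0.0, 108.0]] j7 0.07
```

```bash
python3 -m jog '[[[215,156,2,0,0,-72,55],[215,156,2,0,0,-72,55],[215,156,2,0,0,-72,55],[215,156,2,0,0,-72,55],[215,156,2,0,0,-72,55],[215,156,2,0,0,-72,55],[215,156,2,0,0,-72,55],[215,156,2,0,0,-72,55],[215,156,2,0,0,-72,55],[215,156,2,0,0,-72,55]]]'
python3 -m jog '[[[0,0,0,0,0,0,55],[0,0,0,0,0,0,55],[0,0,0,0,0,0,55]]]' >/dev/null
python3 - <<'E'
from m import *; from g import *
d=grab('wrist'); save(d,'w7'); print(ctrl.get_state()['position'])
for e in rings(d,800): print(np.round(e[0],1),np.round(e[1],1),plane(d,[e[0]],.006)[0].round(4),dpt(d,[e[0]])[0].round(4))
for b in blobs(d,'blue',100):
    q=plane(d,cv2.boxPoints(cv2.minAreaRect(b[3])),.006)[:,:2]; print(b[1],q.round(4).tolist())
rel((.459,.3414,.03),90)
E
```

```text
time: 20.3
position: [0.5393, 0.3403, 0.1388]
tool_rot: [0.01, -3.138, 0.004]
ft_force: [-0.8, -0.6, -1.1]
grip_width: 0.682
grip_force: 20.0
[0.54012049 0.34111179 0.14112177]
[315.2 137.5] [73.1 76.2] [0.4584 0.3394 0.006 ] [0.4584 0.3394 0.0052]
[314.9 137.3] [80.4 84.6] [0.4582 0.3392 0.006 ] [0.4583 0.3392 0.007 ]
(316.0, 335.5) [[0.6418, 0.2887], [0.6412, 0.3934], [0.6733, 0.3949], [0.674, 0.2876]]
(316.0, 299.5) [[0.5505, 0.2838], [0.5499, 0.3973], [0.6075, 0.4004], [0.6082, 0.2814]]
(315.0, 240.0) [[0.5361, 0.3259], [0.535, 0.3526], [0.5464, 0.3532], [0.5475, 0.3262]]
(350.09375, 197.5) [[0.5052, 0.3559], [0.505, 0.3837], [0.5111, 0.384], [0.5113, 0.3561]]
(279.3870849609375, 197.0) [[0.5047, 0.2952], [0.5045, 0.3221], [0.5115, 0.322], [0.5116, 0.295]]
shift [ 81.1   0.8 111.1] turn [-0.01 -0.01  0.34] alt [[-0.0, -0.0, 0.0], [0.0, -0.0, -180.0]] j7 1.05
```

View pics/w7.png

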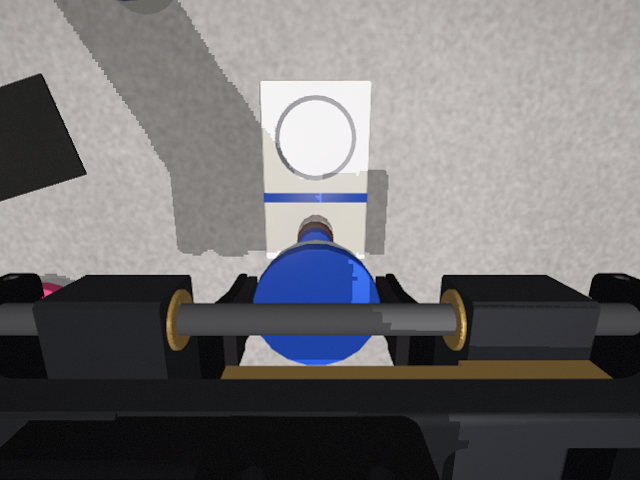

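```bash
python3 -m jog '[[[45,-1,5,0,0,0,55],[81,-1,20,0,0,0,55],[81,-1,60,0,0,0,55],[81,-1,95,0,0,0,55],[81,-1,112,0,0,0,55],[81,-1,112,0,0,0,55],[81,-1,112,0,0,0,55],[81,-1,112,0,0,0,55]]]'
python3 - <<'E'
from m import *; from g import *
d=grab('wrist'); p=ctrl.get_state()['position']
q,e=held(d,'blue',p[2]+.018);print(p,q,e); rel((.4585,.3398,.0115),90)
E
```

```text
time: 21.45
position: [0.4604, 0.3405, 0.031]
tool_rot: [-0.01, 3.139, 0.003]
ft_force: [0.5, -0.8, -0.9]
grip_width: 0.681
grip_force: 20.0
[0.46043673 0.34052138 0.03102193] [0.46017592 0.33999745] 0.0013194408205491788
shift [ 2.  -0.8 19.5] turn [0.12 0.14 0.36] alt [[0.0, 0.0, 0.0], [-0.0, 0.0, -180.0]] j7 0.98
```

```bash
python3 -m jog '[[[1.5,-0.5,10,0,0,0,55],[1.5,-0.5,17,0,0,0,55],[1.5,-0.5,18,0,0,0,55],[1.5,-0.5,18,0,0,0,55]]]' | egrep 'posi|ft_f'
for i in 1 2 3 4; do python3 -m jog '[[[0,0,0.5,0,0,0,55],[0,0,0.5,0,0,0,55]]]' | egrep 'posi|ft_f'; done
python3 - <<'E'
from m import *; from g import *
d=grab('wrist'); p=ctrl.get_state()['position']
print(p,held(d,'blue',p[2]+.0175))
E
```

```text
position: [0.4575, 0.3392, 0.0112]
ft_force: [-0.4, -0.7, 1.8]
position: [0.4575, 0.3392, 0.0112]
ft_force: [-1.8, -0.8, 4.5]
position: [0.4576, 0.3392, 0.0111]
ft_force: [-2.8, -1.6, 8.3]
position: [0.4576, 0.3392, 0.0111]
ft_force: [-4.0, -2.1, 11.2]
position: [0.4576, 0.3392, 0.0111]
ft_force: [-4.6, -4.0, 14.6]
[0.45757306 0.3392275  0.01109388] (array([0.45766164, 0.3387553 ]), np.float64(0.0011586446350344975))
```

```bash
python3 -m jog '[[[-1,0.8,-3,0,0,0,55],[-1,0.8,-3,0,0,0,55],[-1,0.8,-3,0,0,0,55],[-1,0.8,-2.2,0,0,0,55],[-1,0.8,-1.5,0,0,0,55],[-1,0.8,-1.5,0,0,0,55]]]' | egrep 'posi|ft_f'
python3 -m jog '[[[0,0,0,0,0,0,61],[0,0,0,0,0,0,62],[0,0,0,0,0,0,64],[0,0,0,0,0,0,66],[0,0,0,0,0,0,68],[0,0,0,0,0,0,70],[0,0,0,0,0,0,72]]]'
python3 -m jog '[[[0,0,-20,0,0,0,72],[0,0,-60,0,0,0,72],[0,0,-110,0,0,0,72],[-50,0,-135,0,0,0,87],[-90,0,-135,0,0,0,87],[-90,0,-135,0,0,0,87],[-90,0,-135,0,0,0,87],[-90,0,-135,0,0,0,87]]]' | egrep posi
python3 - <<'E'
from m import *; from g import *
d=grab('wrist')
for a,p,r,k in blobs(d,'blue',1500): print(np.round(p),cv2.minEnclosingCircle(plane(d,k[:,0],.028)[:,:2].astype(np.float32)),dpt(d,[p])[0].round(4))
for e in rings(d,800): print('ring',np.round(e[0],1),np.round(e[1],1),plane(d,[e[0]],.006)[0].round(4))
cv2.imwrite('pics/w8.png',cv2.resize(d['image'][50:270,200:440],None,fx=2.5,fy=2.5)[:,:,::-1]); rel((.5008,-.038,.14),18.2)
E
```

```text
position: [0.4586, 0.3397, 0.0112]
ft_force: [-1.9, -2.5, 5.2]
time: 24.05
position: [0.4587, 0.3399, 0.0108]
tool_rot: [-0.01, 3.142, 0.0]
ft_force: [-0.3, -0.3, -0.5]
grip_width: 0.811
grip_force: 0.0
position: [0.5473, 0.3408, 0.145]
[315. 129.] ((0.46024367213249207, 0.33922964334487915), 0.029577013105154037) [0.4595 0.339  0.0283]
ring [315.3 229.6] [34.7 46. ] [0.5448 0.3395 0.006 ]
ring [315.9 129. ] [64.9 68.8] [0.4584 0.3395 0.006 ]
ring [315.7 128.5] [78.9 83.2] [0.4579 0.3393 0.006 ]
shift [  49.2 -378.6    5.3] turn [-7.000e-02 -8.000e-02  7.225e+01] alt [[-0.0, -0.0, 72.0], [0.0, -0.0, -108.0]] j7 1.07
```

View pics/w8.png

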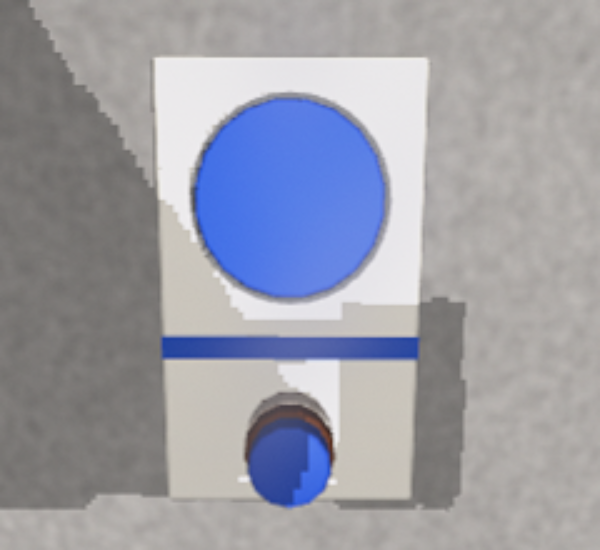

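Blue stands centred, with the ring visible all round it. Now green.

```bash
python3 -m jog '[[[68,-379,5,0,0,72,87],[68,-379,5,0,0,72,87],[68,-379,5,0,0,72,87],[68,-379,5,0,0,72,87],[68,-379,5,0,0,72,87],[68,-379,5,0,0,72,87],[68,-379,5,0,0,72,87],[68,-379,5,0,0,72,87],[68,-379,5,0,0,72,87],[68,-379,5,0,0,72,87]]]' | egrep posi
python3 - <<'E'
from g import *
rel((.518,-.095,.14),18.2)
E
```

```text
position: [0.4823, -0.0389, 0.1408]
shift [-64.5  16.3   0.7] turn [ 0.05 -0.1   0.11] alt [[0.0, -0.0, 0.0], [0.0, 0.0, -180.0]] j7 0.36
```

```bash
python3 -m jog '[[[-64,16,0,0,0,0,87],[-64,16,0,0,0,0,87],[-64,16,0,0,0,0,87],[-64,16,0,0,0,0,87],[-64,16,0,0,0,0,87]]]' | egrep posi
python3 - <<'E'
from m import *; from g import *
d=grab('wrist')
for a,p,r,k in blobs(d,'green',800): print(np.round(p),cv2.minEnclosingCircle(plane(d,k[:,0],.025)[:,:2].astype(np.float32)),dpt(d,[p])[0].round(4))
rel((.5008,-.0385,.013),18.2)
E
```

```text
position: [0.518, -0.0923, 0.1404]
[316. 170.] ((0.5006991028785706, -0.039774339646101), 0.029981393367052078) [ 0.5005 -0.0389  0.0251]
shift [ 56.6   0.9 127.6] turn [-0.01 -0.08  0.36] alt [[-0.0, -0.0, 0.0], [0.0, -0.0, -180.0]] j7 0.54
```

```bash
python3 -m jog '[[[40,1,10,0,0,0,87],[56,1,40,0,0,0,87],[56,1,80,0,0,0,87],[56,1,110,0,0,0,87],[56,1,127,0,0,0,87],[56,1,127,0,0,0,87],[56,1,127,0,0,0,87]]]'
python3 - <<'E'
from g import *
rel((.5006,-.0392,.008),18.2)
E
```

```text
time: 27.15
position: [0.5019, -0.0404, 0.0142]
tool_rot: [-1.837, -2.549, -0.001]
ft_force: [-0.1, -0.4, 0.5]
grip_width: 0.998
grip_force: 0.0
shift [ 1.6 -0.8  6.2] turn [ 0.01 -0.01  0.24] alt [[0.0, -0.0, 0.0], [0.0, 0.0, -180.0]] j7 0.52
```

```bash
python3 -m jog '[[[1.5,-0.8,6,0,0,0,87],[1.5,-0.8,6,0,0,0,87],[1.5,-0.8,6,0,0,0,55],[1.5,-0.8,6,0,0,0,55],[1.5,-0.8,6,0,0,0,55],[1.5,-0.8,6,0,0,0,55],[1.5,-0.8,6,0,0,0,55],[1.5,-0.8,6,0,0,0,55],[1.5,-0.8,6,0,0,0,55]]]' 20
python3 -m jog '[[[0,0,-5,0,0,0,55],[0,0,-20,0,0,0,55],[0,0,-60,0,0,0,55],[0,0,-100,0,0,0,55],[0,0,-135,0,0,0,55],[0,0,-135,0,0,0,55],[0,0,-135,0,0,0,55]]]'
python3 - <<'E'
from m import *; from g import *
T=load('top')
c=np.array([.6657,-.0425]); b=plane(T,[(322.4,137.7)],.066)[0][:2]; print('bottle',b,'alpha',np.degrees(np.arctan2(*(b-c)[::-1])))
d=grab('wrist'); s=ctrl.get_state();p=s['position']; q,e=held(d,'green',p[2]+.018); R=Ro.from_rotvec(s['tool_rot']).as_matrix()
print(p,q,e,'tool',R.T[:2,:2]@(q-p[:2]))
rel((.745,-.0425,.14),97)
E
```

```text
time: 28.05
position: [0.5007, -0.04, 0.0079]
tool_rot: [1.838, 2.547, 0.0]
ft_force: [-0.5, -0.1, 2.0]
grip_width: 0.684
grip_force: 20.0
time: 28.75
position: [0.5013, -0.0399, 0.1443]
tool_rot: [1.837, 2.546, 0.004]
ft_force: [-0.3, 0.1, -1.0]
grip_width: 0.684
grip_force: 20.0
bottle [ 0.73987167 -0.03208296] alpha 7.994616894869628
[ 0.50030763 -0.03991623  0.14299828] [ 0.50088615 -0.03839658] 0.001047559561715681 tool [0.00125989 0.00102795]
shift [-79.6 231.4   3.1] turn [ 4.000e-02 -1.000e-02 -7.863e+01] alt [[0.0, -0.0, -79.0], [-0.0, -0.0, 101.0]] j7 0.39
```

```bash
python3 -m jog '[[[-80,231,3,0,0,-79.5,55],[-80,231,3,0,0,-79.5,55],[-80,231,3,0,0,-79.5,55],[-80,231,3,0,0,-79.5,55],[-80,231,3,0,0,-79.5,55],[-80,231,3,0,0,-79.5,55],[-80,231,3,0,0,-79.5,55],[-80,231,3,0,0,-79.5,55],[-80,231,3,0,0,-79.5,55],[-80,231,3,0,0,-79.5,55]]]' | egrep posi
python3 -m jog '[[[0,0,0,0,0,0,55],[0,0,0,0,0,0,55],[0,0,0,0,0,0,55]]]' | egrep posi
python3 - <<'E'
from m import *; from g import *
d=grab('wrist'); save(d,'w9'); print(ctrl.get_state()['position'])
for e in rings(d,800): print(np.round(e[0],1),np.round(e[1],1),plane(d,[e[0]],.006)[0].round(4),dpt(d,[e[0]])[0].round(4))
rel((.6655,-.0428,.03),98)
E
```

```text
position: [0.7438, -0.0434, 0.1372]
position: [0.7446, -0.0431, 0.1389]
[ 0.7447851  -0.04306502  0.13919756]
[328.5 140. ] [73.3 76.2] [ 0.6642 -0.0442  0.006 ] [ 0.6642 -0.0442  0.0064]
[328.4 139.9] [80.9 84.6] [ 0.6641 -0.0443  0.006 ] [ 0.6641 -0.0444  0.0064]
[516.7 105.7] [ 92.6 108.6] [0.6171 0.1029 0.006 ] [0.6217 0.0909 0.0288]
[512.7 105.7] [103.4 116.9] [0.6175 0.0997 0.006 ] [0.6221 0.088  0.0287]
shift [ 78.4  11.1 109.3] turn [ 0.   -0.05 -0.17] alt [[0.0, -0.0, -0.0], [-0.0, -0.0, 180.0]] j7 1.88
```

View pics/w9.png

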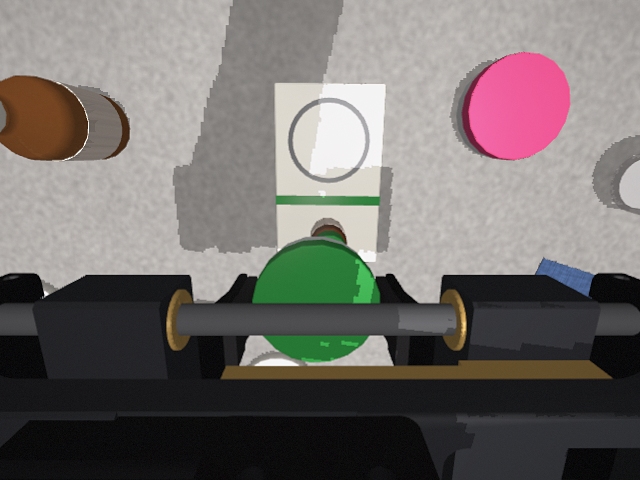

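```bash
python3 -m jog '[[[45,5,5,0,0,0,55],[79,10,20,0,0,0,55],[79,10,60,0,0,0,55],[79,10,95,0,0,0,55],[79,10,113,0,0,0,55],[79,10,113,0,0,0,55],[79,10,113,0,0,0,55],[79,10,113,0,0,0,55]]]'
python3 - <<'E'
from m import *; from g import *
d=grab('wrist'); p=ctrl.get_state()['position']
q,e=held(d,'green',p[2]+.018);print(p,q,e); rel((.6647,-.0438,.0125),98)
E
```

```text
time: 30.95
position: [0.6669, -0.0442, 0.0287]
tool_rot: [-0.215, 3.131, -0.001]
ft_force: [-0.1, 0.6, 0.8]
grip_width: 0.688
grip_force: 20.0
[ 0.66691597 -0.04420833  0.02875347] [ 0.66489745 -0.04495668] 0.0011572634728702867
shift [ 2.2  0.7 16.2] turn [-0.03  0.19 -0.14] alt [[-0.0, 0.0, -0.0], [0.0, 0.0, 180.0]] j7 1.91
```

```bash
python3 -m jog '[[[0.5,0.8,10,0,0,0,55],[0.5,0.8,14,0,0,0,55],[0.5,0.8,15,0,0,0,55],[0.5,0.8,15,0,0,0,55],[0.5,0.8,15,0,0,0,55]]]' | egrep 'posi|ft_f'
for i in 1 2 3; do python3 -m jog '[[[0,0,0.6,0,0,0,55],[0,0,0.6,0,0,0,55],[0,0,0.6,0,0,0,55]]]' | egrep 'posi|ft_f'; done
python3 - <<'E'
from m import *; from g import *
d=grab('wrist'); p=ctrl.get_state()['position']
print(p,held(d,'green',p[2]+.0175))
E
```

```text
position: [0.6649, -0.0433, 0.0118]
ft_force: [0.1, 0.1, -0.5]
position: [0.6649, -0.0433, 0.0113]
ft_force: [0.5, 0.3, -0.3]
position: [0.665, -0.0433, 0.011]
ft_force: [-0.9, -0.6, 2.5]
position: [0.665, -0.0433, 0.0109]
ft_force: [-2.6, -0.3, 6.3]
[ 0.66500529 -0.04329379  0.01096581] (array([ 0.66313387, -0.0439464 ]), np.float64(0.0011621743888851135))
```

```bash
python3 -m jog '[[[-1.2,0,-3,0,0,0,55],[-1.2,0,-3,0,0,0,55],[-1.2,0,-3,0,0,0,55],[-1.2,0,-1,0,0,0,55],[-1.2,0,-0.3,0,0,0,55],[-1.2,0,-0.3,0,0,0,55]]]' | egrep 'posi|ft_f'
python3 -m jog '[[[0,0,0,0,0,0,61],[0,0,0,0,0,0,62],[0,0,0,0,0,0,64],[0,0,0,0,0,0,66],[0,0,0,0,0,0,68],[0,0,0,0,0,0,70],[0,0,0,0,0,0,72]]]'
python3 -m jog '[[[0,0,-20,0,0,0,72],[0,0,-60,0,0,0,72],[0,0,-110,0,0,0,72],[-50,0,-135,0,0,0,87],[-90,0,-135,0,0,0,87],[-90,0,-135,0,0,0,87],[-90,0,-135,0,0,0,87],[-90,0,-135,0,0,0,87]]]' | egrep posi
python3 - <<'E'
from m import *; from g import *
d=grab('wrist')
for a,p,r,k in blobs(d,'green',1500): print(np.round(p),cv2.minEnclosingCircle(plane(d,k[:,0],.028)[:,:2].astype(np.float32)),dpt(d,[p])[0].round(4))
for e in rings(d,800): print('ring',np.round(e[0],1),np.round(e[1],1),plane(d,[e[0]],.006)[0].round(4))
cv2.imwrite('pics/w10.png',cv2.resize(d['image'][50:270,200:440],None,fx=2.5,fy=2.5)[:,:,::-1]); rel((.535,-.358,.15),90)
E
```

```text
position: [0.6661, -0.0431, 0.0109]
ft_force: [-1.3, 0.3, 4.5]
time: 33.75
position: [0.666, -0.0431, 0.0102]
tool_rot: [-0.216, 3.134, 0.0]
ft_force: [-0.1, -0.0, -0.0]
grip_width: 0.816
grip_force: 0.0
position: [0.754, -0.0316, 0.1447]
[316. 126.] ((0.665440022945404, -0.04387100785970688), 0.029631024226546288) [ 0.6648 -0.044   0.0276]
ring [315.3 227.5] [34.9 46. ] [ 0.7497 -0.0334  0.006 ]
ring [301.7 123.5] [33.1 68.2] [ 0.6634 -0.0567  0.006 ]
ring [316.2 126.3] [79.5 83.8] [ 0.6639 -0.0443  0.006 ]
ring [502.   91.6] [ 93.4 108.9] [0.6164 0.1025 0.006 ]
ring [498.7  92.1] [100.5 115.6] [0.6172 0.0999 0.006 ]
shift [ 261.4 -293.6   -4.5] turn [-0.   -0.05  7.81] alt [[-0.0, -0.0, 8.0], [0.0, -0.0, -172.0]] j7 1.86
```

View pics/w10.png

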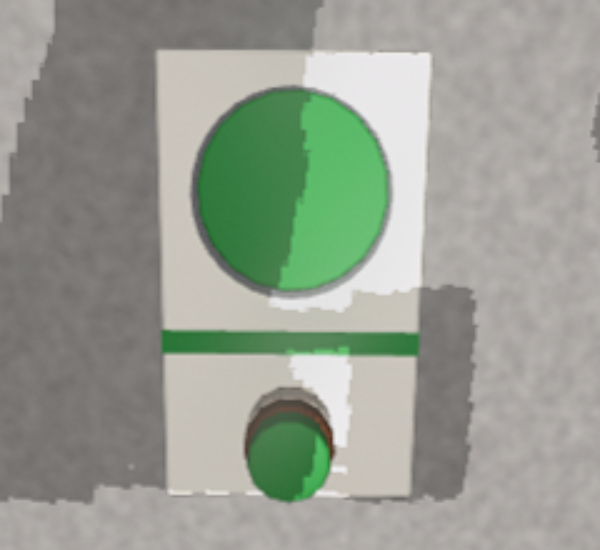

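```bash
python3 -m jog '[[[0,0,-50,0,0,0,87],[0,0,-80,0,0,0,87],[50,0,-80,0,0,0,87],[100,0,-80,0,0,0,87],[150,0,-80,0,0,0,87],[200,0,-80,0,0,0,87],[240,0,-80,0,0,0,87],[240,0,-80,0,0,0,87]]]' | egrep posi
python3 - <<'E'
from m import *; from g import *
d=grab('top'); save(d,'t11')
R={'pink':(.4706,-.3573),'green':(.6657,-.0422),'blue':(.4594,.3415)}
for c in RNG:
    for a,p,r,k in blobs(d,c,300):
        q=np.array(cv2.minEnclosingCircle(plane(d,k[:,0],.028)[:,:2].astype(np.float32))[0]); print(c,np.round(p),q.round(4),'minus ring mm',((q-R[c])*1e3).round(1))
rel((.535,-.358,.17),90)
E
```

```text
position: [0.5115, -0.0653, 0.2254]
pink [471. 255.] [ 0.4713 -0.3551] minus ring mm [0.7 2.2]
pink [268. 195.] [0.6211 0.095 ] minus ring mm [150.5 452.3]
blue [215. 321.] [0.3403 0.212 ] minus ring mm [-119.1 -129.5]
blue [157. 268.] [0.4601 0.3392] minus ring mm [ 0.7 -2.3]
blue [200. 120.] [0.8085 0.2496] minus ring mm [349.1 -91.9]
shift [  19.7 -293.9   55. ] turn [0.18 0.1  7.78] alt [[0.0, 0.0, 8.0], [-0.0, 0.0, -172.0]] j7 1.8
```

View pics/t11.png

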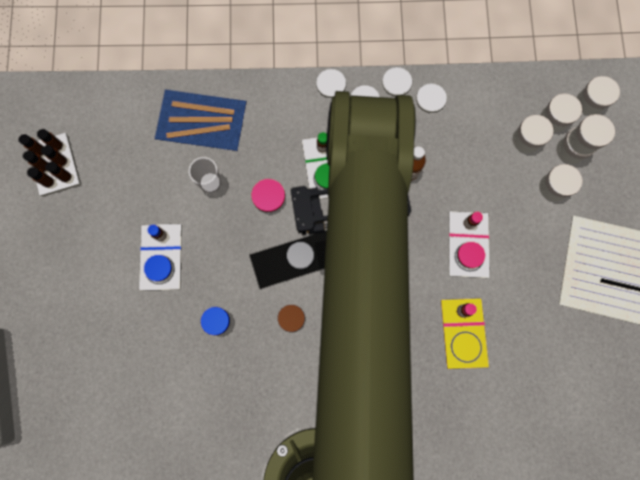

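The top view shows pink (471,255) and blue (157,268) on their trays, each 0.7 mm off in x. Their y residuals are equal and opposite, which is a camera-height effect, so both are centred. Green was confirmed from the wrist camera, and plain (300,255) and the bystanders are where they were. I am handing in.

```bash
python3 -c "
from bench import ctrl; print(ctrl.close_job())"
```

```text
the job is handed in; nothing more can be done
None
```

All three tins stand on their matching trays, within about 2 mm of centre by my measurements, and the job is handed in at about 35 s; the pink tin came off the pile first but was set on its tray's corner once to regrip it higher.

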